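# Ready the pipette over the culture dish

## Task

Lift the blue pipette up and off its fork on the stand, draw it clear, and hold it slanted, leaning about 45 degrees with its tip pointing down, with the tip a few centimetres above the middle of the dish of deep red medium. Finish still holding it there, still and in the air; leave the yellow pipette hanging in its fork and do not push either dish about.

Things in the scene. Friction and masses are not known exactly. Their poses are not given: they have to be found in the camera images.
- pipette_blue: Loose pipette, white with blue button and collar, 212 mm long, 70 to 115 g. Origin at its very tip (lower end), z up its length: clear tip 0-52 mm, shaft 45-106 (at most 18 thick), collar 105-113 (34 across), rigid white handle 113-192, plunger (fixed) and 20 mm button to 212. It hangs upright by its collar, tip 40 mm above the bench, x and y along the stand's.
- blue_grip (a point): The place to grip the blue pipette: the middle of its handle's width, 170 mm up from the tip, 42 mm below the button's top. The handle there is a box with rounded edges, 30 mm along x, 26 mm along y; close the fingers along y. Axes as the pipette's (z from tip to button).
- pipette_yellow: The same pipette with yellow button and collar (same origin and axes), hanging in the other fork; leave it there. Which fork holds which pipette varies.
- pipette_stand: Grey stand, fixed. Origin under the middle of its foot (130 mm along x, 200 along y, 14 high), z up. Column at x = 45 mm, 160 mm high, with two level forks at y = +65 and -65 mm that open towards the stand's -x (roughly to the robot, yaw up to 0.35 rad either way). The pipettes hang 130 mm apart at x = -20 mm.
- dish_red: Round low dish filled to the rim with deep red medium, 62 mm across, 16 mm high, loose on the bench. Origin at the middle of its underside, z up. Its place and that of the pale dish may be swapped.
- dish_pale: The same kind of dish with pale, colourless medium (same origin and size); leave it alone.
- fork_mark (a point): A mark on the stand between its two forks (x = -20, y = 0, z = 145 mm in its frame), level with the prong tops. Each fork: two 8 mm wide prongs along x from +33 to -53 mm in the stand's frame, 24 mm apart inside; at the open end each has a lip 9 mm high (x = -46 to -53 mm). Raise a pipette over 10 mm, then draw it out to the stand's -x.
There are look-alikes about, which are no part of the job. What is shaped like the pipette_blue but orange or pink is not meant.

How it is judged:
On the way, in this order (a step that is already met when the one before it is completed fails the run):
1. the blue pipette is gripped and lifted at least 10 mm, off its fork (z of pipette_blue in the frame of pipette_stand above 0.05 m and contact force between pipette_blue and the fingers above 0.5 N), for 0.1 s.
2. the blue pipette is carried clear of the stand, at least 100 mm from where it hung (distance of pipette_blue from where it was at the start of the episode above 0.1 m and contact force between pipette_blue and pipette_stand below 0.05 N and contact force between pipette_blue and the fingers above 0.5 N), for 0.1 s.
At the end, for the whole second after the job is handed in: The blue pipette is held by the fingers alone, still, leaning 30 to 60 degrees, tip down; the tip is within 22 mm (from above) of the red dish's middle and 24 to 90 mm above the bench; the yellow pipette and both dishes are within 15 mm of where they were (contact force between pipette_blue and the fingers above 0.5 N and contact force between pipette_blue and pipette_stand below 0.05 N and contact force between pipette_blue and dish_red below 0.05 N and contact force between pipette_blue and dish_pale below 0.05 N and angle between pipette_blue's own z axis and vertical between 0.52 and 1.05 rad and horizontal distance between pipette_blue and dish_red below 0.022 m and height (world z) of pipette_blue between 0.024 and 0.09 m and linear speed of pipette_blue below 0.03 m/s and distance of each of dish_red, dish_pale, pipette_yellow from where it was at the start of the episode below 0.015 m); the arm keeps its last pose, push and grip.
It fails at once if the yellow pipette is knocked or taken (moved more than 40 mm) (distance of pipette_yellow from where it was at the start of the episode above 0.04 m).
It fails at once if a dish is pushed more than 15 mm (distance of any of dish_red, dish_pale from where it was at the start of the episode above 0.015 m).
It also fails if it takes over 42 s, if anything falls off the work surface, if the arm or the gripper's body presses on something with over 40 N, if the wrist force passes 120 N, or if a joint passes its speed limit or range.

## Robot

A 6-joint arm with a two-finger parallel gripper is mounted at the origin on a cart in front of the work surface, level with it; the furniture and walls round the work are solid. World frame = base frame: x ahead of the robot, y to its left, z up, the work surface at z = 0. Lengths are in m, angles in rad, forces in N, time in s.
With the tool pointing down it reaches from about 0.35 to 0.775 m from the base axis. Payload 5.5 kg.
Tool frame: the origin (TCP) lies between the finger pads; the fingertips stand 19 mm ahead of it and the grasp point (between the pads) is the TCP; z points along the fingers, y is the line along which they close (so a half turn about z gives the same grasp; the last joint's range is limited). The gripper opens to 85 mm and grips with 20 to 120 N. Pads are 22 mm wide; open, the fingers measure 114 mm over their backs; the gripper's body (76 mm by 85 mm) begins 54 mm behind the grasp point. The pads swing forward as they close: fully open they stand 13 mm farther back than shut.
Start: joints at [1.101, 0.313, 0.046, 1.304, 0, 1.431], TCP at [0.186, 0.544, 0.22] pointing down, gripper open.
Joint ranges: [-2.76, 2.76], [-0.86, 1.69], [-1.03, 1.26], [-2.2, 2.34], [-1.47, 1.5], [-3.14, 3.14]. Speed limits (rad/s): [2.57, 2.57, 3.14, 3.14, 3.14, 3.14].

## Interface

Orientations are given as a unit quaternion [w, x, y, z].
In Python, from workcell import env gives the robot as it stands.
- The arm moves only by the tool carry_out, never from a script. Its argument "increments" is a list that holds one entry, the list of rows, each a list of 6 numbers: the shift along the tool's x, y, z each as a share of 50 cm, from -1 to 1, then the turn, a rotation vector about the tool's x, y, z each as a share of 2 pi rad, from -1 to 1. In form: [[[x, y, z, ax, ay, az], ...]]. A call has 1 to 5 rows; each row is the pose to reach, as a shift and turn from the pose commanded when the call began, along the tool's axes at that moment, turning the shorter way round; what a row does not reach only later rows make up. A row lasts 1/8 s, in which the tool goes at most 62.5 mm and 10.7 degrees, less where a joint would pass 70% of its speed; a pose out of reach is approached as far as the arm can. A call with a number of a shift or a turn outside -1 to 1 is refused whole. A call with a gripper value outside its range is refused whole. "jaw" is the closure, from 0 (fully open) to 1 (shut), set as the call begins (left out, the last holds). The fingers move at their own pace and stop on an object; "squeeze" is the grip in N (left out, the last holds). Time passes only in rows, so rows that repeat a pose let the fingers close. It gives the time, the measured TCP pose, the force, the opening and the grip force at its end, in the units of the state.
- env.get_state(): the state, without advancing time (a new reading comes with each control period).
- env.read_camera(name): name is "side" or "top"; returns a dict with "frame" (480x640x3 uint8, blue, green, red), "z_map" (480x640 float32, m along the optical axis (not along the pixel's ray), 0 where there is no reading), "intrinsics" (3x3 intrinsics, pixels), "R" (3x3) and "t" (3): a world point X has camera coordinates R X + t. Camera axes: x right, y down, z forward; pixel columns grow to the right and rows downward; lengths in m; the calibration is good to about 2 mm. A picture is of the moment at which its call begins.
- env.hand_in(): hands the job in; it is judged then, once.
Trained networks look in the newest picture that a camera, given by its name, has taken for a name from the list of things; names that differ only in an ending like _2 or _b are one class to them, and where a whole thing is asked for, a point or a joint stands for the part that bears it (a point fixed in the world has none). Each returns a list of dicts, best first, with "score" (0 to 1); they miss things now and then, are a little off and sometimes report something else, mostly with a low value. They report only what shows in the picture. A call takes as long as a camera call. They do not tell look-alikes from the thing itself.
- env.find_in(camera, name): "position" ([x, y, z] in m, in world coordinates, good to about 4 mm: the middle of the surface that is visible of it).
The state is a dict: "clock": time; "joint_pos": joint angles; "qvel": joint speeds; "tau": joint torques, N m; "tcp_pos": TCP position; "orientation": TCP orientation; "wrist_force": force on the tool from outside, world axes, zero at the start; "ft_torque": the same for the moment, N m; "finger_gap": finger opening in m; "grip_force": force on a finger pad.
Only numpy, scipy, OpenCV 4.12 (cv2) and the standard library are available. Lean on these libraries where they do the work, as an engineer would, in place of code of your own. Each camera call takes 0.05 s, during which the arm holds its last target. There are 200 camera calls.

## Working session

There is one attempt and no reset: what is moved stays moved. The work goes in short steps, Python scripts to look and compute and a tool call to move; the robot and the scene stay as the last step left them, time stands still between calls to the robot, and variables do not carry over. Pictures are saved under pics/ and viewed, at most 10 in all, crops included, and the job is handed in when it is done.

Besides the shell and the picture viewer there is one more tool, called as a command line: name --argument value ..., lists and objects as JSON in quotes. carry_out: Moves the arm, as the interface text tells. Its arguments: {"type":"object","properties":{"increments":{"type":"array","items":{"type":"array","items":{"type":"array","items":{"type":"number","minimum":-1,"maximum":1}}}},"jaw":{"type":"number"},"squeeze":{"type":"number"}},"required":["increments"]}

```bash
mkdir -p pics; python3 - <<'E'
from workcell import env
import cv2,numpy as np
s=env.get_state();print({k:np.round(v,3).tolist() for k,v in s.items()})
for c in ['side','top']:
    r=env.read_camera(c);cv2.imwrite(f'pics/{c}0.png',r['frame'])
    np.savez(f'{c}0.npz',**r)
    print(c,np.round(-r['R'].T@r['t'],3),np.round(r['R'],2).tolist())
    for n in ['pipette_blue','blue_grip','pipette_yellow','pipette_stand','dish_red','dish_pale','fork_mark']:
        for d in env.find_in(c,n)[:4]:
            p=np.array(d['position']);q=r['intrinsics']@(r['R']@p+r['t']);print(n,round(d['score'],2),p.round(3),(q[:2]/q[2]).round())
E
```

```text
{'clock': 0.0, 'joint_pos': [1.101, 0.314, 0.045, 1.304, 0.0, 1.431], 'qvel': [0.001, 0.0, 0.002, -0.001, -0.001, -0.0], 'tau': [0.001, -48.062, 29.854, 0.02, 0.0, 0.0], 'tcp_pos': [0.186, 0.544, 0.219], 'orientation': [-0.0, 0.164, 0.986, -0.001], 'wrist_force': [0.584, 1.343, 0.29], 'ft_torque': [0.019, -0.051, 0.021], 'grip_force': 0.0, 'finger_gap': 0.085}
side [-0.352 -0.431  0.823] [[0.41, -0.91, 0.02], [-0.5, -0.24, -0.83], [0.76, 0.34, -0.55]]
pipette_blue 0.89 [ 0.558 -0.205  0.19 ] [393. 243.]
pipette_blue 0.8 [ 0.448 -0.268  0.146] [405. 303.]
pipette_blue 0.7 [ 0.568 -0.334  0.146] [456. 276.]
blue_grip 0.96 [ 0.564 -0.326  0.145] [451. 276.]
blue_grip 0.95 [ 0.661 -0.339  0.164] [470. 244.]
blue_grip 0.7 [ 0.561 -0.204  0.195] [392. 240.]
pipette_yellow 0.76 [ 0.6   -0.081  0.189] [341. 218.]
pipette_stand 0.95 [ 0.604 -0.153  0.011] [368. 293.]
dish_red 0.73 [0.493 0.116 0.014] [237. 288.]
dish_pale 0.71 [0.552 0.269 0.018] [193. 255.]
fork_mark 0.55 [ 0.606 -0.15   0.013] [367. 292.]
top [ 0.426 -0.042  1.365] [[0.0, -1.0, -0.02], [-0.99, -0.0, -0.12], [0.12, 0.02, -0.99]]
pipette_blue 0.82 [ 0.574 -0.319  0.188] [448. 242.]
pipette_blue 0.69 [ 0.668 -0.323  0.182] [448. 204.]
pipette_blue 0.65 [ 0.566 -0.196  0.232] [398. 243.]
pipette_blue 0.58 [ 0.456 -0.255  0.189] [422. 292.]
blue_grip 0.72 [ 0.565 -0.197  0.232] [399. 244.]
blue_grip 0.66 [ 0.665 -0.325  0.178] [448. 205.]
blue_grip 0.55 [ 0.456 -0.258  0.195] [423. 292.]
blue_grip 0.48 [ 0.569 -0.318  0.19 ] [447. 244.]
pipette_yellow 0.46 [ 0.597 -0.074  0.231] [345. 230.]
pipette_stand 0.93 [ 0.608 -0.144  0.013] [368. 238.]
dish_red 0.73 [0.493 0.117 0.012] [272. 279.]
dish_red 0.41 [ 0.565 -0.196  0.233] [398. 244.]
dish_pale 0.8 [0.552 0.277 0.017] [214. 257.]
fork_mark 0.78 [ 0.605 -0.144  0.012] [368. 239.]
```

View pics/side0.png

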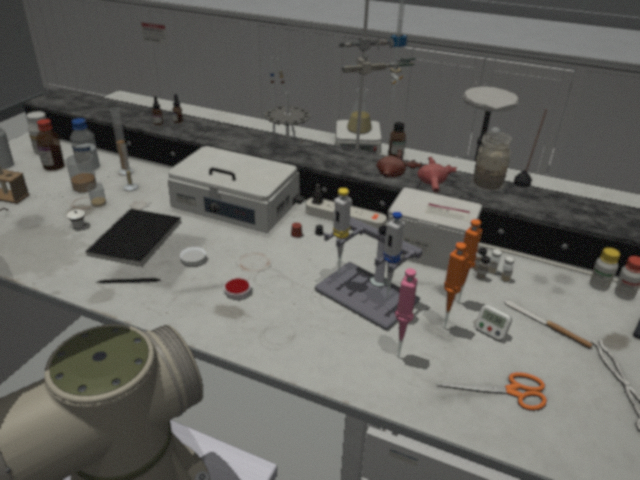

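```bash
python3 - <<'E'
import cv2
a=cv2.imread('pics/top0.png')[160:340,200:500];cv2.imwrite('pics/topc.png',cv2.resize(a,(800,480),interpolation=cv2.INTER_CUBIC))
a=cv2.imread('pics/side0.png')[170:370,300:520];cv2.imwrite('pics/sidec.png',cv2.resize(a,(660,600),interpolation=cv2.INTER_CUBIC))
E
```

```text
(no output)
```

View pics/topc.png

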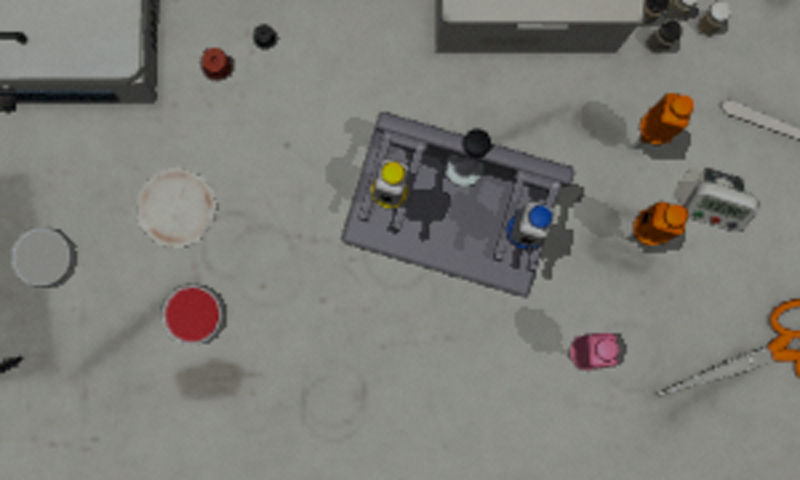

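View pics/sidec.png

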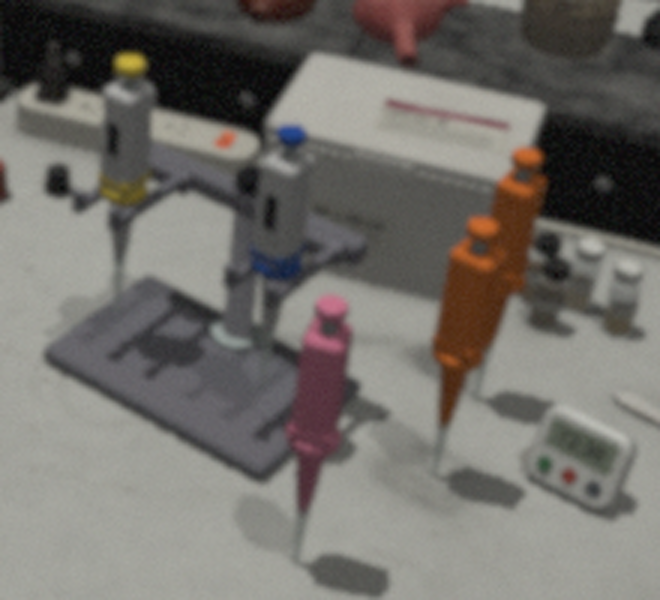

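Candidates in the side view: the white and blue one at (393,243), white and yellow at (341,218), pink at (405,303), and orange at (456,276) and (470,244). I choose (393,243), top view (398,243): it hangs in the right fork with a blue button and collar. The crop confirms this. The red dish is at side (237,288), top (272,279).

Next I measure these positions precisely.

```bash
cat > h.py <<'E'
import numpy as np,cv2
from scipy.spatial.transform import Rotation as Ro
def cloud(r):
    K=r['intrinsics'];z=r['z_map'];v,u=np.mgrid[:480,:640]
    P=np.stack([(u-K[0,2])/K[0,0]*z,(v-K[1,2])/K[1,1]*z,z],-1)
    return (P-r['t'])@r['R']
def pose(yaw,tilt):
    # tool y = stand y; tool z = cos(tilt) down + sin(tilt) along stand x
    sx=np.array([np.cos(yaw),np.sin(yaw),0]);sy=np.array([-np.sin(yaw),np.cos(yaw),0])
    z=np.sin(tilt)*sx-np.cos(tilt)*np.array([0,0,1.]);return np.stack([np.cross(sy,z),sy,z],1)
def rows(s,p,Rt):
    q=s['orientation'];R=Ro.from_quat([*q[1:],q[0]]).as_matrix()
    d=R.T@(np.array(p)-s['tcp_pos']);w=Ro.from_matrix(R.T@Rt).as_rotvec()
    return np.round(np.r_[d/.5,w/(2*np.pi)],4).tolist()
E
python3 - <<'E'
from h import *
for c in ['top','side']:
    r=np.load(c+'0.npz');P=cloud(r);hsv=cv2.cvtColor(r['frame'],cv2.COLOR_BGR2HSV);H,S,V=[hsv[...,i].astype(int) for i in range(3)];ok=r['z_map']>0
    reg=(P[...,0]>.45)&(P[...,0]<.72)&(P[...,1]>-.3)&(P[...,1]<.02)&ok
    for n,m in [('blue',reg&(abs(H-110)<15)&(S>120)),('yel',reg&(abs(H-27)<8)&(S>120))]:
        for lo,hi in [(.235,.27),(.13,.175)]:
            q=P[m&(P[...,2]>lo)&(P[...,2]<hi)]
            if len(q): print(c,n,len(q),np.median(q,0).round(4),((q.min(0)+q.max(0))/2).round(4))
    q=P[ok&((H<8)|(H>172))&(S>150)&(abs(P[...,0]-.493)<.06)&(abs(P[...,1]-.117)<.06)]
    print(c,'red',len(q),q.mean(0).round(4),((q.min(0)+q.max(0))/2).round(4),np.ptp(q,0).round(3))
    q=P[reg&(P[...,2]>.008)&(P[...,2]<.02)]
    b=cv2.minAreaRect((q[:,:2]*1000).astype(np.float32));print('foot',b)
    q=P[reg&(P[...,2]>.18)&(P[...,2]<.245)&(S<80)&(P[...,1]<-.14)];print('handle',len(q),q.min(0).round(3),q.max(0).round(3))
    for y0,y1 in [(.1,.4),(-.1,.1)]:
        q=P[ok&(P[...,0]>.6)&(P[...,0]<.85)&(P[...,1]>y0)&(P[...,1]<y1)&(P[...,2]>.05)]; print('box',len(q),q.min(0).round(3),q.max(0).round(3))
E
```

```text
top blue 53 [ 0.5688 -0.203   0.2502] [ 0.5699 -0.2036  0.2509]
top blue 22 [ 0.5651 -0.1905  0.1545] [ 0.5668 -0.1982  0.1568]
top yel 58 [ 0.6062 -0.0786  0.2499] [ 0.6062 -0.0787  0.2502]
top yel 26 [ 0.594  -0.0804  0.153 ] [ 0.599  -0.0784  0.1554]
top red 288 [0.4981 0.1181 0.0149] [0.498  0.1175 0.014 ] [0.052 0.05  0.017]
foot ((579.5787353515625, -142.4262237548828), (299.2969970703125, 166.59909057617188), 73.72017669677734)
handle 127 [ 0.455 -0.259  0.181] [ 0.585 -0.187  0.234]
box 5370 [0.701 0.158 0.05 ] [0.85  0.4   0.143]
box 326 [ 0.6  -0.1   0.13] [ 0.681 -0.057  0.255]
side blue 33 [ 0.5626 -0.2059  0.2511] [ 0.5623 -0.2055  0.2511]
side blue 54 [ 0.5549 -0.2123  0.1524] [ 0.5595 -0.2069  0.1552]
side yel 54 [ 0.6006 -0.0822  0.2516] [ 0.6015 -0.0816  0.249 ]
side yel 68 [ 0.5915 -0.0873  0.1539] [ 0.5952 -0.0817  0.156 ]
side red 216 [0.4967 0.117  0.0162] [0.4992 0.117  0.0161] [0.05  0.046 0.008]
foot ((589.3810424804688, -180.8209686279297), (284.6217346191406, 162.51803588867188), 63.004150390625)
handle 532 [ 0.45  -0.282  0.18 ] [ 0.581 -0.19   0.245]
box 4712 [0.697 0.152 0.05 ] [0.85  0.4   0.141]
box 391 [ 0.6   -0.1    0.053] [ 0.679 -0.059  0.254]
```

```bash
python3 - <<'E'
from h import *
from workcell import env
s=env.get_state()
print(rows(s,[.42,.25,.32],pose(-.29,0)))
E
```

```text
[-0.6328, -0.405, -0.2009, 0.0, 0.0, -0.0063]
```

carry_out --increments '[[[-0.1,-0.06,-0.2,0,0,0],[-0.22,-0.14,-0.2,0,0,-0.006],[-0.34,-0.22,-0.2,0,0,-0.006],[-0.46,-0.3,-0.2,0,0,-0.006],[-0.58,-0.37,-0.2,0,0,-0.006]]]' --jaw 0

```text
clock: 1.42
tcp_pos: [0.3577, 0.3274, 0.3179]
orientation: [0.001, 0.145, 0.989, 0.001]
wrist_force: [1.1, 1.3, -0.3]
finger_gap: 0.0854
grip_force: 0.0
```

```bash
python3 - <<'E'
from h import *
from workcell import env
s=env.get_state();print(s['tcp_pos'],s['joint_pos'])
print(rows(s,[.48,-.0,.32],pose(-.29,.3)))
E
```

```text
[0.35772243 0.32743173 0.31785221] [5.75459591e-01 1.25440611e-01 4.55095318e-02 1.48909470e+00
 5.27661865e-05 8.66991848e-01]
[-0.4225, -0.5569, -0.0046, 0.0002, -0.0476, -0.0003]
```

carry_out --increments '[[[-0.08,-0.11,0,0,-0.02,0],[-0.16,-0.22,0,0,-0.04,0],[-0.24,-0.33,0,0,-0.048,0],[-0.34,-0.45,0,0,-0.048,0],[-0.34,-0.45,0,0,-0.048,0]]]'

```text
clock: 2.05
tcp_pos: [0.455, 0.062, 0.3176]
orientation: [0.149, 0.145, 0.978, -0.022]
wrist_force: [-0.0, 0.8, 0.1]
finger_gap: 0.0854
grip_force: 0.0
```

```bash
python3 - <<'E'
from h import *
from workcell import env
s=env.get_state();print(s['tcp_pos'],s['joint_pos'])
R=pose(-.29,np.pi/4);print(np.array([.567,-.204,.21])-.1*R[:,2]);print(rows(s,np.array([.567,-.204,.21])-.1*R[:,2],R))
E
```

```text
[0.45495161 0.06195276 0.31763758] [ 0.02428597 -0.16551283 -0.28724596  1.160099   -0.09344803  0.30545443]
[ 0.49924193 -0.18378012  0.28071068]
[-0.1951, -0.4446, 0.1383, -0.0003, -0.0767, -0.0007]
```

carry_out --increments '[[[-0.04,-0.11,0.03,0,-0.02,0],[-0.09,-0.22,0.06,0,-0.045,0],[-0.14,-0.33,0.1,0,-0.07,0],[-0.19,-0.42,0.13,0,-0.0767,0],[-0.19,-0.42,0.13,0,-0.0767,0]]]'

```text
clock: 2.68
tcp_pos: [0.4979, -0.172, 0.2817]
orientation: [0.377, 0.138, 0.914, -0.057]
wrist_force: [-0.1, 0.7, 0.7]
finger_gap: 0.0856
grip_force: 0.0
```

carry_out --increments '[[[0,0,0,0,0,0],[0,0,0,0,0,0]]]'

```text
clock: 2.92
tcp_pos: [0.5002, -0.1672, 0.2841]
orientation: [0.378, 0.133, 0.914, -0.055]
wrist_force: [0.3, 0.1, 0.6]
finger_gap: 0.0854
grip_force: 0.0
```

```bash
python3 - <<'E'
from h import *
from workcell import env
r=env.read_camera('top');cv2.imwrite('pics/top1.png',cv2.resize(r['frame'][140:340,240:540],(800,533)))
s=env.get_state();print(s['tcp_pos'],s['joint_pos'])
R=pose(-.29,np.pi/4);print(rows(s,np.array([.567,-.204,.21])-.1*R[:,2],R),rows(s,np.array([.567,-.204,.21]),R))
E
```

```text
[ 0.50027681 -0.16700349  0.28409825] [-0.60903668 -0.39532913 -0.78648502  0.42129269  0.22372377 -0.23024264]
[-0.0006, -0.0327, 0.0102, 0.0001, -0.0002, 0.0001] [-0.0008, -0.0328, 0.2102, 0.0001, -0.0002, 0.0001]
```

View pics/top1.png

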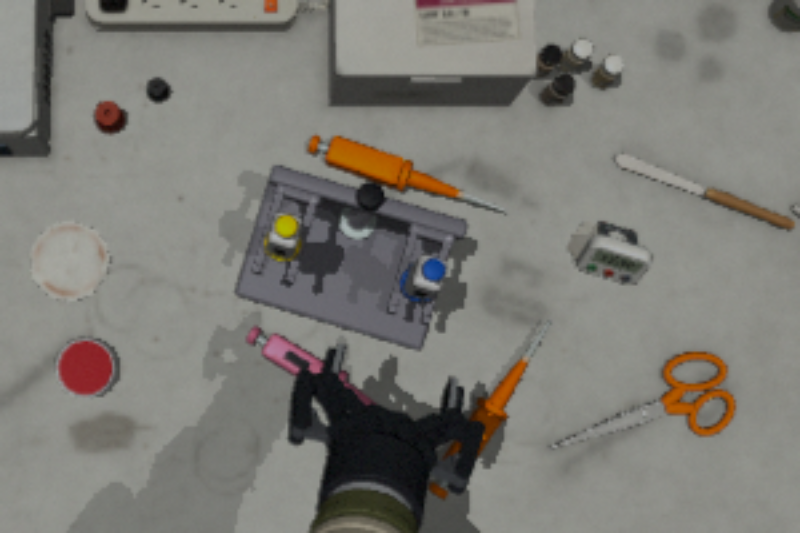

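The dummy pipettes have toppled: pink is lying at about (310,370), with the orange ones at (400,170) and (500,400). Blue, at (425,275), and yellow still hang, and the dishes have not moved. Next I shift sideways and then move in.

carry_out --increments '[[[0,-0.032,0.01,0,0,0],[0,-0.033,0.04,0,0,0],[0,-0.033,0.07,0,0,0],[0,-0.033,0.1,0,0,0],[0,-0.033,0.1,0,0,0]]]'

```text
clock: 3.6
tcp_pos: [0.5291, -0.1926, 0.247]
orientation: [0.377, 0.133, 0.915, -0.055]
wrist_force: [0.4, 1.0, 0.2]
finger_gap: 0.0855
grip_force: 0.0
```

```bash
python3 - <<'E'
from h import *
from workcell import env
r=env.read_camera('top');P=cloud(r);hsv=cv2.cvtColor(r['frame'],cv2.COLOR_BGR2HSV);H,S=hsv[...,0].astype(int),hsv[...,1]
m=(abs(H-110)<15)&(S>120)&(P[...,2]>.235)&(P[...,2]<.27)&(abs(P[...,0]-.567)<.03)&(abs(P[...,1]+.204)<.03);print(P[m].mean(0))
s=env.get_state();print(s['tcp_pos'],s['wrist_force'])
R=pose(-.29,np.pi/4);print(rows(s,np.array([.567,-.204,.21]),R))
E
```

```text
[ 0.5690814  -0.20310133  0.25060015]
[ 0.52902699 -0.19287488  0.24760096] [-0.64355858  0.18627932  0.20979598]
[-0.0031, 0.0003, 0.1091, 0.0001, -0.0005, 0.0]
```

carry_out --increments '[[[-0.003,0,0.04,0,0,0],[-0.003,0,0.08,0,0,0],[-0.003,0,0.109,0,0,0],[-0.003,0,0.109,0,0,0],[-0.003,0,0.109,0,0,0]]]'

```text
clock: 4.28
tcp_pos: [0.5666, -0.2053, 0.2112]
orientation: [0.378, 0.134, 0.914, -0.056]
wrist_force: [-0.0, 0.2, 0.2]
finger_gap: 0.0855
grip_force: 0.0
```

```bash
python3 - <<'E'
from h import *
from workcell import env
s=env.get_state();print(s['tcp_pos'],s['wrist_force'])
R=pose(-.29,np.pi/4);print(rows(s,np.array([.567,-.204,.21]),R))
E
```

```text
[ 0.5665676  -0.20534943  0.21115689] [-0.00859477  0.15158384  0.18286156]
[0.0016, 0.0028, 0.0017, -0.0002, -0.0002, -0.0001]
```

Now I close the jaw.

carry_out --increments '[[[0,0.001,0.001,0,0,0],[0,0.001,0.001,0,0,0],[0,0.001,0.001,0,0,0],[0,0.001,0.001,0,0,0],[0,0.001,0.001,0,0,0]]]' --jaw 1 --squeeze 70

```text
clock: 4.9
tcp_pos: [0.5673, -0.2053, 0.2105]
orientation: [0.378, 0.134, 0.914, -0.055]
wrist_force: [0.0, 0.8, 3.0]
finger_gap: 0.0236
grip_force: 68.7
```

carry_out --increments '[[[0,0,0,0,0,0],[0,0,0,0,0,0],[0,0,0,0,0,0]]]'

```text
clock: 5.28
tcp_pos: [0.5673, -0.2053, 0.2104]
orientation: [0.378, 0.134, 0.914, -0.056]
wrist_force: [-0.8, 2.2, 2.2]
finger_gap: 0.0238
grip_force: 68.8
```

```bash
python3 - <<'E'
from h import *
from workcell import env
r=env.read_camera('side');cv2.imwrite('pics/side1.png',cv2.resize(r['frame'][170:370,260:480],(660,600)))
s=env.get_state();print(s['tcp_pos'],s['wrist_force'],s['finger_gap'],s['grip_force'])
R=pose(-.29,np.pi/4);print(rows(s,np.array([.567,-.204,.25]),R))
E
```

```text
[ 0.56731034 -0.20533208  0.21042678] [-0.22172734  1.78278424  3.7206815 ] 0.023840537131954723 68.8423524069367
[-0.055, 0.0024, -0.057, -0.0002, -0.0001, -0.0002]
```

View pics/side1.png

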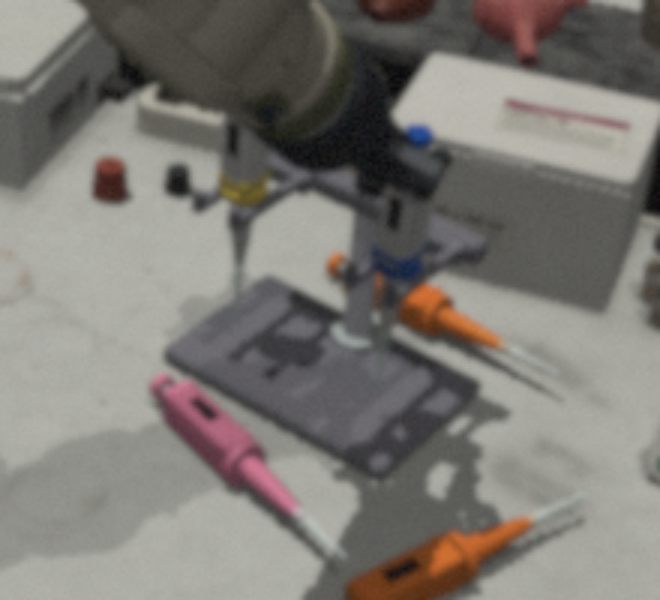

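The blue pipette is gripped around its handle: the button shows above the fingers at (418,133) and the collar is at (398,262). The gap is 24 mm. Next I lift it.

carry_out --increments '[[[-0.01,0,-0.01,0,0,0],[-0.025,0,-0.025,0,0,0],[-0.04,0,-0.04,0,0,0],[-0.057,0,-0.057,0,0,0],[-0.057,0,-0.057,0,0,0]]]'

```text
clock: 5.95
tcp_pos: [0.5679, -0.2059, 0.2525]
orientation: [0.379, 0.134, 0.914, -0.056]
wrist_force: [-0.5, -0.4, -1.6]
finger_gap: 0.0236
grip_force: 68.7
```

carry_out --increments '[[[0,0,0,0,0,0],[0,0,0,0,0,0]]]'

```text
clock: 6.2
tcp_pos: [0.5667, -0.2051, 0.2494]
orientation: [0.377, 0.135, 0.915, -0.055]
wrist_force: [0.7, -0.4, -1.7]
finger_gap: 0.0236
grip_force: 68.7
```

```bash
python3 - <<'E'
from h import *
from workcell import env
r=env.read_camera('side');P=cloud(r);hsv=cv2.cvtColor(r['frame'],cv2.COLOR_BGR2HSV);H,S=hsv[...,0].astype(int),hsv[...,1]
m=(abs(H-110)<15)&(S>120)&(P[...,2]>.14)&(abs(P[...,0]-.567)<.05)&(abs(P[...,1]+.204)<.05);print(P[m&(P[...,2]>.25)].mean(0),P[m&(P[...,2]<.22)].mean(0))
s=env.get_state();print(s['tcp_pos'],s['wrist_force'],s['finger_gap'],s['grip_force'])
R=pose(-.29,np.pi/4);print(rows(s,np.array([.567,-.204,.25])-.12*np.array([np.cos(.29),-np.sin(.29),0]),R))
E
```

```text
[ 0.56464298 -0.21018115  0.29098888] [ 0.55476837 -0.2120547   0.19335205]
[ 0.56671921 -0.20510429  0.249404  ] [ 0.23888855  0.47131652 -1.82166224] 0.02348429993007147 68.65944282151759
[0.1695, 0.0018, -0.1701, -0.0002, -0.0005, -0.0003]
```

carry_out --increments '[[[0.02,0,-0.02,0,0,0],[0.06,0,-0.06,0,0,0],[0.1,0,-0.1,0,0,0],[0.14,0,-0.14,0,0,0],[0.17,0,-0.17,0,0,0]]]'

```text
clock: 6.88
tcp_pos: [0.4502, -0.1697, 0.2496]
orientation: [0.377, 0.135, 0.915, -0.055]
wrist_force: [-1.1, 0.5, -1.2]
finger_gap: 0.0232
grip_force: 68.7
```

carry_out --increments '[[[0,0,0,0,0,0],[0,0,0,0,0,0],[0,0,0,0,0,0]]]'

```text
clock: 7.25
tcp_pos: [0.4524, -0.1709, 0.2506]
orientation: [0.378, 0.134, 0.914, -0.056]
wrist_force: [0.3, 0.1, -1.3]
finger_gap: 0.0236
grip_force: 68.7
```

```bash
python3 - <<'E'
from h import *
from workcell import env
s=env.get_state();print(s['tcp_pos'],s['joint_pos'],s['grip_force'],s['wrist_force'])
for p,t in [([.46,-.03,.26],.785),([.5,.06,.26],.4),([.609,.085,.22],0)]: print(rows(s,p,pose(-.29,t)))
E
```

```text
[ 0.45243798 -0.17090117  0.25058259] [-0.72639679 -0.47745248 -0.90167987  0.41158236  0.30180239 -0.31762418] 68.66604069247842 [ 0.26136711  0.09043453 -1.33790545]
[0.0339, 0.2742, -0.0603, -0.0002, -0.0002, -0.0002]
[0.0163, 0.4696, -0.0428, -0.0002, 0.0611, -0.0002]
[-0.0649, 0.5802, 0.1511, -0.0001, 0.1247, -0.0003]
```

carry_out --increments '[[[0.01,0.06,-0.02,0,0,0],[0.02,0.15,-0.04,0,0,0],[0.03,0.24,-0.05,0,0.01,0],[0.02,0.32,-0.05,0,0.025,0],[0.02,0.38,-0.05,0,0.04,0]]]'

```text
clock: 7.88
tcp_pos: [0.4842, 0.021, 0.2619]
orientation: [0.26, 0.139, 0.955, -0.038]
wrist_force: [1.0, -0.9, -0.9]
finger_gap: 0.0236
grip_force: 69.1
```

carry_out --increments '[[[0,0,0,0,0,0],[0,0,0,0,0,0]]]'

```text
clock: 8.12
tcp_pos: [0.4829, 0.0186, 0.26]
orientation: [0.259, 0.14, 0.955, -0.038]
wrist_force: [-0.8, 0.9, -1.4]
finger_gap: 0.0239
grip_force: 69.1
```

```bash
python3 - <<'E'
from h import *
from workcell import env
s=env.get_state();print(s['tcp_pos'],s['joint_pos'],s['grip_force'],s['wrist_force'])
for p,t in [([.56,.08,.23],.2),([.609,.085,.22],0)]: print(rows(s,p,pose(-.29,t)))
E
```

```text
[0.48287128 0.01860709 0.25999076] [-0.04829585 -0.28722269 -0.61518908  0.72517269 -0.12243061  0.21035308] 69.13654861506075 [-0.77669531  0.86786893 -1.4314346 ]
[-0.0667, 0.1619, 0.1086, -0.0001, 0.0526, -0.0002]
[-0.1351, 0.1997, 0.1719, -0.0001, 0.0845, -0.0002]
```

carry_out --increments '[[[-0.02,0.05,0.02,0,0.015,0],[-0.045,0.1,0.06,0,0.035,0],[-0.07,0.16,0.1,0,0.055,0],[-0.1,0.185,0.14,0,0.072,0],[-0.135,0.2,0.172,0,0.0845,0]]]'

```text
clock: 8.75
tcp_pos: [0.6101, 0.0838, 0.2203]
orientation: [-0.001, 0.146, 0.989, 0.0]
wrist_force: [0.6, 0.3, -0.0]
finger_gap: 0.0237
grip_force: 69.2
```

carry_out --increments '[[[0,0,0,0,0,0],[0,0,0,0,0,0],[0,0,0,0,0,0]]]'

```text
clock: 9.12
tcp_pos: [0.6083, 0.0846, 0.2226]
orientation: [0.002, 0.146, 0.989, 0.0]
wrist_force: [0.2, 0.0, -0.7]
finger_gap: 0.0235
grip_force: 69.1
```

```bash
python3 - <<'E'
from h import *
from workcell import env
r=env.read_camera('side');cv2.imwrite('pics/side2.png',cv2.resize(r['frame'][140:360,150:420],(736,600)));P=cloud(r)
r2=env.read_camera('top');cv2.imwrite('pics/top2.png',cv2.resize(r2['frame'][160:340,180:450],(800,533)))
s=env.get_state();print(s['tcp_pos'],s['joint_pos'],s['grip_force'],s['wrist_force'])
q=s['orientation'];R=Ro.from_quat([*q[1:],q[0]]).as_matrix()
# pipette axis down = tool frame of grasp
d=R@(pose(-.29,np.pi/4).T@np.array([0,0,-1.]));t=s['tcp_pos']+.17*d;print('tip pred',t,d)
for c,rr in (('side',r),('top',r2)):
    x=rr['intrinsics']@(rr['R']@t+rr['t']);print(c,x[:2]/x[2])
    PP=cloud(rr);hsv=cv2.cvtColor(rr['frame'],cv2.COLOR_BGR2HSV);H,S=hsv[...,0].astype(int),hsv[...,1]
    m=(abs(H-110)<15)&(S>120)&(abs(PP[...,0]-.58)<.1)&(abs(PP[...,1]-.1)<.1)&(PP[...,2]>.1);print(m.sum(),PP[m].mean(0))
    print(env.find_in(c,'dish_red')[:2])
E
```

```text
[0.60848845 0.08483787 0.22296058] [ 8.10668481e-03  3.87426896e-01  1.60846867e-01  1.34037131e+00
 -3.13104240e-04  3.00113315e-01] 69.11278394982219 [ 1.12220306 -0.187195   -0.36219477]
tip pred [0.49383231 0.11940885 0.10230066] [-0.67444788  0.20335868 -0.70976426]
side [233.00443142 254.3817866 ]
38 [0.56041888 0.08869259 0.20107769]
[{'position': [0.4907, 0.1144, 0.0134], 'score': 0.61}]
top [267.08821281 277.28344133]
27 [0.57381831 0.06588308 0.28445395]
[{'position': [0.4976, 0.0953, 0.0125], 'score': 0.44}]
```

View pics/side2.png

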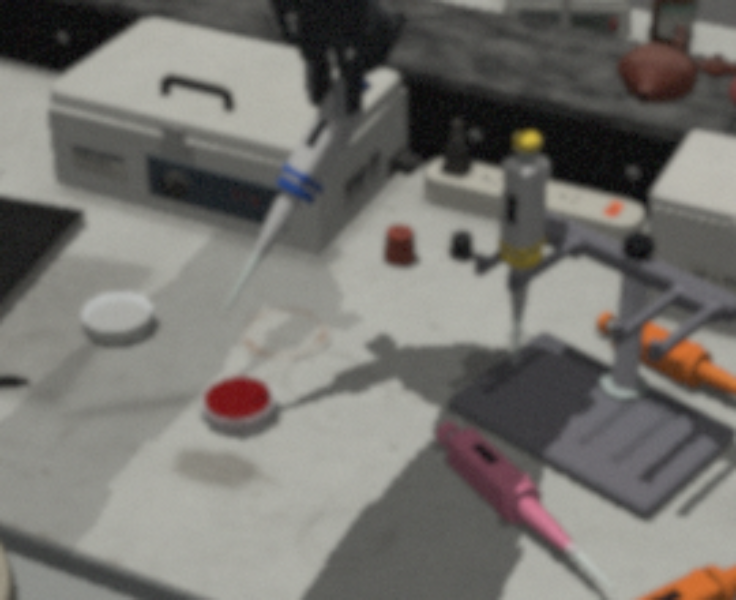

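View pics/top2.png

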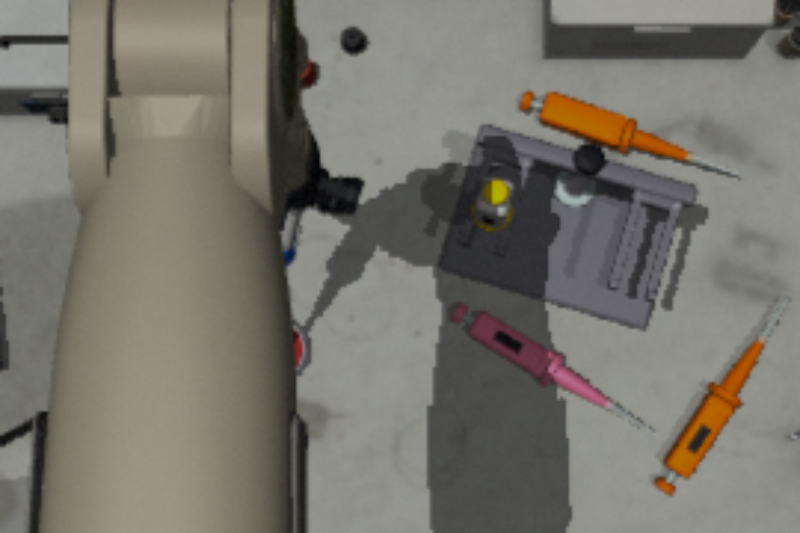

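The pipette leans about 45°. Its tip in the side view is at crop (228,306), full-frame (234,252), which matches the predicted (233,254). Yellow and the dishes are in place. Next I lower it about 48 mm.

carry_out --increments '[[[-0.008,0,0.03,0,0,0],[-0.008,0,0.06,0,0,0],[-0.008,0,0.085,0,0,0],[-0.008,0,0.096,0,0,0],[-0.008,0,0.096,0,0,0]]]'

```text
clock: 9.95
tcp_pos: [0.6128, 0.0837, 0.1725]
orientation: [-0.0, 0.146, 0.989, -0.0]
wrist_force: [-0.1, 0.4, -1.5]
finger_gap: 0.0234
grip_force: 69.1
```

carry_out --increments '[[[0,0,0,0,0,0],[0,0,0,0,0,0],[0,0,0,0,0,0],[0,0,0,0,0,0],[0,0,0,0,0,0]]]'

```text
clock: 10.58
tcp_pos: [0.6132, 0.0836, 0.1733]
orientation: [0.001, 0.146, 0.989, -0.0]
wrist_force: [-0.2, -0.1, -1.5]
finger_gap: 0.0237
grip_force: 69.1
```

```bash
python3 - <<'E'
from h import *
from workcell import env
r=env.read_camera('side');cv2.imwrite('pics/side3.png',cv2.resize(r['frame'][180:330,160:360],(800,600)))
s=env.get_state();print(s['tcp_pos'],np.abs(s['qvel']).max(),s['grip_force'],s['wrist_force'])
q=s['orientation'];R=Ro.from_quat([*q[1:],q[0]]).as_matrix()
d=R@(pose(-.29,np.pi/4).T@np.array([0,0,-1.]));t=s['tcp_pos']+.17*d;x=r['intrinsics']@(r['R']@t+r['t']);x=x[:2]/x[2];print(t,(x-[160,180])*4)
E
```

```text
[0.61315129 0.08364931 0.17330587] 0.001943898162378434 69.12417375482619 [ 0.04028193  0.13526485 -0.69893596]
[0.49818879 0.11823022 0.05294065] [303.15233925 367.47039926]
```

View pics/side3.png

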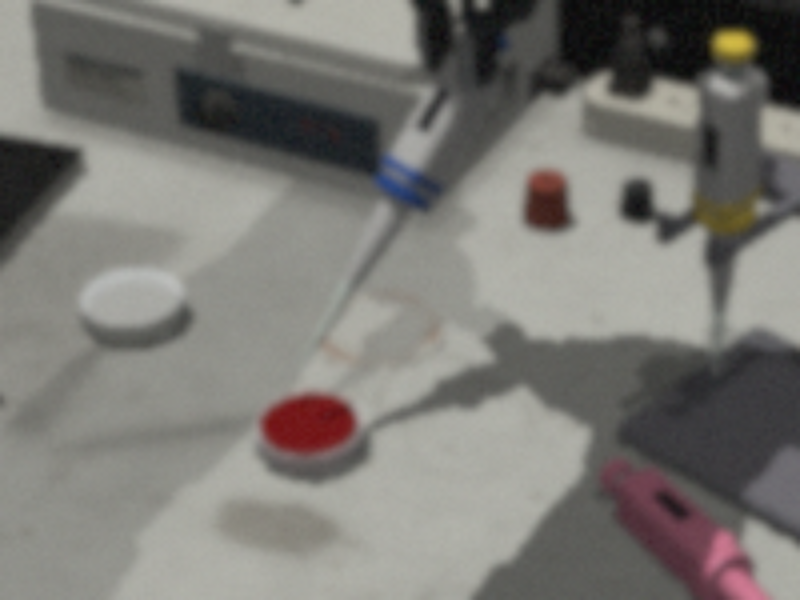

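The tip shows down to about (308,362), where (303,367) was predicted. It is directly above the red dish at (310,428), still, and about 5 cm up. Handing in.

```bash
python3 -c "
from workcell import env
print(env.hand_in())"
```

```text
the job is handed in; nothing more can be done
None
```

I handed in with the blue pipette held still at about 45°, its tip about 5 cm above the bench over the middle of the red dish, the yellow pipette still in its fork and neither dish visibly moved; the hand-in gave no verdict.

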